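# Put the display dolls back on their own plinths

### The job

The four dolls on the display stand on each other's plinths: move them so that every doll stands upright on the plinth with the felt disc of its own colour, its foot wholly on the disc, and let go of them all. The empty round cork mat may be used to park a doll on the way. Never let a doll tip over, and leave the corked tube standing where it is.

Things in the scene. Friction and masses are not known exactly. Their poses are not given: they have to be found in the camera images.
- doll_red: red turned-wood doll (a pale round face patch), about 70 g, 75 mm tall, round: foot 40 mm across, body 44 mm across from 8 to 46 mm above its foot (grip it there, from above, any yaw), head 40 mm across above a slight neck at 50 mm. Origin: centre of the underside of its foot; z up, x towards its face. Stands on a plinth at the start
- doll_yellow: yellow turned-wood doll (a chick with a small orange beak), about 70 g, 75 mm tall, round: foot 40 mm across, body 44 mm across from 8 to 46 mm above its foot (grip it there, from above, any yaw), head 40 mm across above a slight neck at 50 mm. Origin: centre of the underside of its foot; z up, x towards its face. Stands on a plinth at the start
- doll_green: green turned-wood doll (a frog with two white eye knobs on top of its head), about 70 g, 75 mm tall, round: foot 40 mm across, body 44 mm across from 8 to 46 mm above its foot (grip it there, from above, any yaw), head 40 mm across above a slight neck at 50 mm. Origin: centre of the underside of its foot; z up, x towards its face. Stands on a plinth at the start
- doll_blue: blue turned-wood doll (a bird with a small yellow beak), about 70 g, 75 mm tall, round: foot 40 mm across, body 44 mm across from 8 to 46 mm above its foot (grip it there, from above, any yaw), head 40 mm across above a slight neck at 50 mm. Origin: centre of the underside of its foot; z up, x towards its face. Stands on a plinth at the start
- plinth_red: fixed display plinth, dark wooden block 90 x 90 mm, with a flat red felt disc 68 mm across in the middle of its top. The disc's surface is 30 mm above the table (the wood 28 mm). Origin: centre of the underside, at table height; z up, x and y along its sides
- plinth_yellow: fixed display plinth, dark wooden block 90 x 90 mm, with a flat yellow felt disc 68 mm across in the middle of its top. The disc's surface is 30 mm above the table (the wood 28 mm). Origin: centre of the underside, at table height; z up, x and y along its sides
- plinth_green: fixed display plinth, dark wooden block 90 x 90 mm, with a flat green felt disc 68 mm across in the middle of its top. The disc's surface is 30 mm above the table (the wood 28 mm). Origin: centre of the underside, at table height; z up, x and y along its sides
- plinth_blue: fixed display plinth, dark wooden block 90 x 90 mm, with a flat blue felt disc 68 mm across in the middle of its top. The disc's surface is 30 mm above the table (the wood 28 mm). Origin: centre of the underside, at table height; z up, x and y along its sides
- mat: round cork mat fixed on the table, 90 mm across and 3 mm thick, empty at the start: a spare spot. Origin: centre of its underside; z up
- tube: loose clear tube with a cork, charms inside, 36 mm across and 88 mm tall, standing on the table; a bystander. Origin: centre of its underside; z up
Mind the look-alikes: they are no part of the job. There is more than one size of the doll_blue; the job needs the middle-sized.

How it is judged:
At the end, for the whole second after the job is handed in: Each doll stands on the plinth of its own colour, foot centre within 14 mm of the plinth's centre (so wholly on the felt disc), resting on the disc (height within 4 mm), upright within 0.1 rad and at rest (horizontal distance between doll_red and plinth_red below 0.014 m and z of doll_red in the frame of plinth_red between 0.026 and 0.034 m and angle between each of doll_red, doll_yellow, doll_green, doll_blue's own z axis and vertical below 0.1 rad and linear speed of each of doll_red, doll_yellow, doll_green, doll_blue below 0.02 m/s and horizontal distance between doll_yellow and plinth_yellow below 0.014 m and z of doll_yellow in the frame of plinth_yellow between 0.026 and 0.034 m and horizontal distance between doll_green and plinth_green below 0.014 m and z of doll_green in the frame of plinth_green between 0.026 and 0.034 m and horizontal distance between doll_blue and plinth_blue below 0.014 m and z of doll_blue in the frame of plinth_blue between 0.026 and 0.034 m); the robot touches nothing.
It fails at once if a doll is tipped by more than 0.6 rad (angle between any of doll_red, doll_yellow, doll_green, doll_blue's own z axis and vertical above 0.6 rad).
It fails at once if the corked tube is moved by more than 15 mm or tipped over (distance of tube from where it was at the start of the episode above 0.015 m or angle between tube's own z axis and vertical above 0.3 rad).
It also fails if it takes over 128 s, if anything falls off the work surface, if the arm or the gripper's body presses on something with over 40 N, if the wrist force passes 120 N, or if a joint passes its speed limit or range.

### The arm

A 6-joint arm with a two-finger parallel gripper is mounted at the origin on the work surface. World frame = base frame: x ahead of the robot, y to its left, z up, the work surface at z = 0. Lengths are in m, angles in rad, forces in N, time in s.
With the tool pointing down it reaches from about 0.3 to 0.775 m from the base axis. Payload 14.6 kg.
Tool frame: the origin (TCP) lies at the very end of the fingers, on their centre line; the grasp point (between the pads) lies 19 mm behind it; z points along the fingers, y is the line along which they close (so a half turn about z gives the same grasp; the last joint's range is limited). The gripper opens to 94 mm and grips with 3 to 60 N. Pads are 16 mm wide; open, the fingers measure 119 mm over their backs; the gripper's body (75 mm by 177 mm) begins 78 mm behind the grasp point.
Start: joints at [1.14, 0.3, 1.521, -0, 1.321, -0.067], TCP at [0.196, 0.514, 0.205] pointing down, gripper open.
Joint ranges: [-3.03, 3.03], [-0.79, 2.21], [0.23, 2.52], [-1.04, 4.18], [0, 3.07], [-2.55, 2.55]. Speed limits (rad/s): [2.22, 2.22, 2.57, 3.14, 3.14, 3.14].

### API

Orientations are given as [roll, pitch, yaw] about the fixed x, y, z axes, in that order (R = Rz(yaw) Ry(pitch) Rx(roll)).
In Python, from station import ctrl, camera, camera_info, finder gives the robot as it stands.
- The arm moves only by the tool carry_out, never from a script. Its argument "motion" is a list of rows, each a list of 2 entries, a list of its own where there are three numbers: the shift along the tool's x, y, z as a fraction of full scale, then the turn about the tool's z as a fraction of full scale. A call has 1 to 12 rows; each row is the pose to reach, as a shift and turn from the pose commanded when the call began, along the tool's axes at that moment, turning the shorter way round; what a row does not reach only later rows make up. Full scale, the value 1, is 200 mm for a shift and 360 degrees for a turn. A row lasts 1/10 s, in which the tool goes at most 50 mm and 8.59 degrees, less where a joint would pass 70% of its speed; a pose out of reach is approached as far as the arm can. A call with a number of a shift or a turn outside -1 to 1 is refused whole. A call with a gripper value outside its range is refused whole. "hand" is the closure, from -1 (fully open) to 1 (shut), set as the call begins (left out, the last holds). The fingers move at their own pace and stop on an object; "force" is the grip in N (left out, the last holds). Time passes only in rows, so rows that repeat a pose let the fingers close. It gives the time, the measured TCP pose, the force, the opening and the grip force at its end, in the units of the state.
- ctrl.get_obs(): the state, without advancing time (a new reading comes with each control period).
- camera(name): name is "scene" or "top" or "wrist"; returns (picture, depth): 480x640x3 uint8, blue, green, red; 480x640 float32, m along the optical axis (not along the pixel's ray), 0 where there is no reading.
- camera_info(name): a dict with "camera_matrix" (3x3 intrinsics, pixels), "dist_coeffs" ([k1, k2, p1, p2, k3] as OpenCV has them; the pictures are not rectified), "origin" and "attitude" of the camera in the world. Camera axes: x right, y down, z forward; pixel columns grow to the right and rows downward; lengths in m; the calibration is good to about 2 mm. A picture is of the moment at which its call begins: read the wrist's pose just before it. camera_info takes no time and is no camera call; for the wrist camera it gives the pose at the moment of the call.
- ctrl.hand_in(): hands the job in; it is judged then, once.
Trained networks look in the newest picture that a camera, given by its name, has taken for a name from the list of things; names that differ only in an ending like _2 or _b are one class to them, and where a whole thing is asked for, a point or a joint stands for the part that bears it (a point fixed in the world has none). Each returns a list of dicts, best first, with "conf" (0 to 1); they miss things now and then, are a little off and sometimes report something else, mostly with a low value. They report only what shows in the picture. A call takes as long as a camera call. They do not tell look-alikes from the thing itself.
- finder.boxes_of(camera, query): "location" ([column, row] in pixels, amid what is visible of it).
- finder.cut_out(camera, query): "mask" (480x640 bool, what is visible of it) and "location" ([column, row] in pixels, amid what is visible of it).
- finder.pinpoint(camera, query): "location" ([column, row] in pixels: a listed point, or the origin of a listed thing).
The state is a dict: "time_s": time; "qpos": joint angles; "joint_vel": joint speeds; "tau": joint torques, N m; "ee_pos": TCP position; "eef_rot": TCP orientation; "force": force on the tool from outside, world axes, zero at the start; "moment": the same for the moment, N m; "grip_width": finger opening in m; "grip_force": force on a finger pad.
Only numpy, scipy, OpenCV 4.12 (cv2) and the standard library are available. Lean on these libraries where they do the work, as an engineer would, in place of code of your own. Each camera call takes 0.05 s, during which the arm holds its last target. There are 200 camera calls.

## Working session

There is one attempt and no reset: what is moved stays moved. The work goes in short steps, Python scripts to look and compute and a tool call to move; the robot and the scene stay as the last step left them, time stands still between calls to the robot, and variables do not carry over. Pictures are saved under pics/ and viewed, at most 14 in all, crops included, and the job is handed in when it is done.

Besides the shell and the picture viewer there is one more tool, called after "Call:" by a JSON object that holds its "method" and its "body", one argument or row to a line. carry_out: Moves the arm, as the interface text tells. Its arguments: {"type":"object","properties":{"motion":{"type":"array","items":{"type":"array"}},"hand":{"type":"number"},"force":{"type":"number"}},"required":["motion"]}

```bash
mkdir -p pics
cat > h.py <<'E'
import numpy as np, cv2
from station import ctrl, camera, camera_info, finder
from scipy.spatial.transform import Rotation as R
def pose(n):
    i=camera_info(n); a=np.array(i["attitude"],float)
    return np.array(i["camera_matrix"]),np.array(i["dist_coeffs"]),np.array(i["origin"]),(a if a.shape==(3,3) else R.from_euler('xyz',a).as_matrix())
def at_z(n,px,z):
    K,d,o,A=pose(n); u=cv2.undistortPoints(np.array([[px]],float),K,d)[0,0]
    r=A@np.array([u[0],u[1],1]); return o+r*(z-o[2])/r[2]
def at_d(n,px,dep):
    K,d,o,A=pose(n); u=cv2.undistortPoints(np.array([[px]],float),K,d)[0,0]
    return o+A@np.array([u[0],u[1],1])*dep
E
python3 - <<'E'
from h import *
print(camera_info("top"),camera_info("scene")); print(ctrl.get_obs())
for n in("top","scene"):
    p,d=camera(n); cv2.imwrite(f"pics/{n}0.png",p); np.save(f"{n}0.npy",d)
    for q in ["doll_red","doll_yellow","doll_green","doll_blue","plinth_red","plinth_yellow","plinth_green","plinth_blue","mat","tube"]:
        for r in finder.cut_out(n,q)[:4]:
            x,y=r["location"]; m=r["mask"]; z=np.median(d[m&(d>0)]) if (m&(d>0)).any() else 0
            print(n,q,round(r["conf"],2),int(x),int(y),m.sum(),at_d(n,(x,y),z).round(3))
E
```

```text
{'camera_matrix': array([[446.52332283,   0.        , 323.83458893],
       [  0.        , 446.52332283, 234.86524647],
       [  0.        ,   0.        ,   1.        ]]), 'dist_coeffs': array([-0.03455445,  0.        ,  0.        ,  0.        ,  0.        ]), 'origin': array([0.38425934, 0.03981645, 0.70782131]), 'attitude': array([-2.99042451,  0.04604394, -1.56550927])} {'camera_matrix': array([[461.02819609,   0.        , 310.58063561],
       [  0.        , 461.02819609, 245.82709216],
       [  0.        ,   0.        ,   1.        ]]), 'dist_coeffs': array([-0.07281099,  0.        ,  0.        ,  0.        ,  0.        ]), 'origin': array([ 1.13532833, -0.14270416,  0.60297654]), 'attitude': array([-2.24660436e+00,  1.74741889e-03,  1.29175651e+00])}
{'time_s': 0.0, 'qpos': array([ 1.14040015e+00,  3.00456122e-01,  1.52157693e+00,  2.64701790e-06,
        1.32071325e+00, -6.66095641e-02]), 'joint_vel': array([-2.69164574e-04,  2.58300359e-04, -1.66725791e-03,  9.22977863e-05,
       -5.92117988e-04, -6.76229064e-05]), 'tau': array([ 1.56479786e-03, -5.31807089e+01, -3.5274907
[... 1344 characters left out ...]
 0.53 281 233 781 [ 0.452 -0.005  0.076]
scene doll_green 0.74 223 325 1150 [ 0.655 -0.142  0.079]
scene doll_blue 0.97 376 192 1098 [0.346 0.232 0.063]
scene doll_blue 0.75 403 215 766 [0.464 0.241 0.079]
scene doll_blue 0.51 437 220 291 [0.439 0.34  0.028]
scene plinth_red 0.79 225 355 2385 [ 0.665 -0.147  0.023]
scene plinth_red 0.75 282 233 789 [ 0.452 -0.004  0.076]
scene plinth_yellow 0.87 397 240 1354 [0.472 0.23  0.022]
scene plinth_green 0.74 287 258 1318 [0.467 0.002 0.025]
scene plinth_green 0.63 387 308 1495 [0.625 0.145 0.002]
scene plinth_blue 0.58 164 283 1620 [ 0.475 -0.232  0.026]
scene mat 0.73 385 308 1506 [0.624 0.141 0.003]
scene tube 0.9 318 317 1034 [0.664 0.004 0.062]
```

View pics/top0.png

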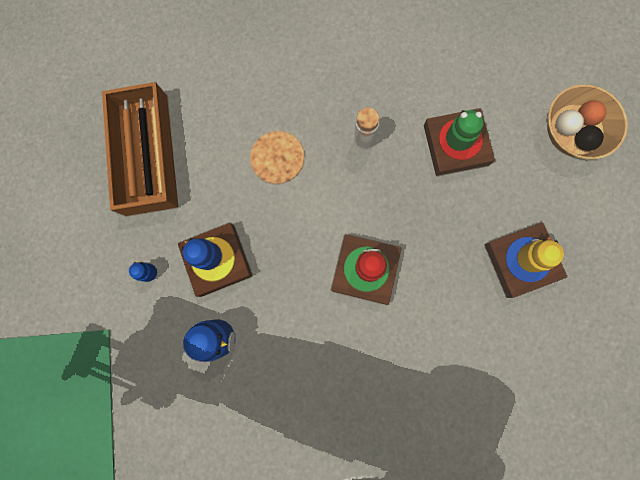

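View pics/scene0.png

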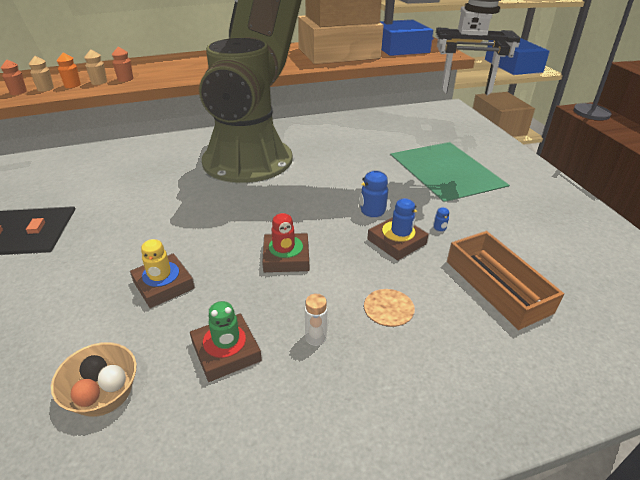

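Candidates for doll_blue are at top pixels (142,271), small on the table; (208,341), large on the table; and (203,253), middle-sized on the yellow disc. I choose the one at (203,253). Red stands on the green disc (372,265), green on the red (468,128), and yellow on the blue (547,255). The mat is at (277,157) and the tube at (367,127).

```bash
cat >> h.py <<'E'
from scipy.optimize import least_squares
P0={"red":(.62,-.125),"yellow":(.445,.228),"green":(.425,.015),"blue":(.44,-.218)}
def cloud(n,d,st=1):
    K,D,o,A=pose(n); v,u=np.mgrid[0:480:st,0:640:st]; u,v=u.ravel(),v.ravel(); z=d[v,u]; k=z>0
    w=cv2.undistortPoints(np.stack([u,v],1)[k][:,None].astype(float),K,D)[:,0]
    return o+(np.c_[w,np.ones(len(w))]*z[k][:,None])@A.T
def slab(C,c,r,lo,hi): return C[(np.hypot(*(C[:,:2]-c).T)<r)&(C[:,2]>lo)&(C[:,2]<hi)]
def circ(p,r,c):
    f=least_squares(lambda q:np.hypot(*(p[:,:2]-q).T)-r,c,loss='soft_l1',f_scale=.002); return f.x,np.abs(f.fun).mean()
E
python3 - <<'E'
from h import *
cl={n:cloud(n,np.load(n+"0.npy")) for n in("top","scene")}
for k,c in P0.items():
    for n,C in cl.items():
        s=slab(C,c,.085,.022,.036).astype(np.float32); r=cv2.minAreaRect(s[:,:2])
        b=slab(C,c,.06,.042,.072); x,e=circ(b,.022,c)
        print(k,n,"plinth",np.round(r[0],4),np.round(r[1],3),round(r[2],1),"z",np.median(s[:,2]).round(4),"doll",x.round(4),e.round(4),len(b),"ztop",slab(C,c,.06,.08,.15)[:,2].max().round(3))
for nm,c in (("mat",(.622,.148)),):
    s=slab(cl["top"],c,.07,.0015,.007).astype(np.float32);print(nm,cv2.minAreaRect(s[:,:2]),cv2.minEnclosingCircle(s[:,:2]))
for n,C in cl.items():
    print("big",n,circ(slab(C,(.33,.23),.05,.02,.06),.028,(.33,.23)),slab(C,(.33,.23),.05,0,.2)[:,2].max())
    print("tube",n,circ(slab(C,(.64,.005),.04,.01,.09),.018,(.64,.005)))
p=cv2.imread("pics/top0.png");cv2.imwrite("pics/crop.png",cv2.resize(p[200:380,110:270],None,fx=3,fy=3))
E
```

```text
Traceback (most recent call last):
cv2.error: OpenCV(4.12.0) /io/opencv/modules/imgproc/src/convhull.cpp:143: error: (-215:Assertion failed) total >= 0 && (depth == CV_32F || depth == CV_32S) in function 'convexHull'
```

Slices need to be contiguous.

```bash
cat > m.py <<'E'
from h import *
cl={n:cloud(n,np.load(n+"0.npy")) for n in("top","scene")}
A=lambda s:np.ascontiguousarray(s[:,:2],np.float32)
for k,c in P0.items():
    for n,C in cl.items():
        s=slab(C,c,.085,.022,.036); r=cv2.minAreaRect(A(s))
        b=slab(C,c,.06,.042,.072); x,e=circ(b,.022,c)
        print(k,n,"plinth",np.round(r[0],4),np.round(r[1],3),round(r[2],1),"z",np.median(s[:,2]).round(4),"doll",x.round(4),e.round(4),len(b),"ztop",slab(C,c,.06,.08,.15)[:,2].max().round(3))
s=slab(cl["top"],(.622,.148),.07,.0015,.007);print("mat",cv2.minEnclosingCircle(A(s)))
for n,C in cl.items():
    print("big",n,circ(slab(C,(.33,.23),.05,.02,.06),.028,(.33,.23)),slab(C,(.33,.23),.05,0,.2)[:,2].max())
    print("tube",n,circ(slab(C,(.64,.005),.04,.01,.09),.018,(.64,.005)))
p=cv2.imread("pics/top0.png");cv2.imwrite("pics/crop.png",cv2.resize(p[200:380,110:270],None,fx=3,fy=3))
E
python3 m.py
```

```text
red top plinth [ 0.6397 -0.1423] [0.091 0.09 ] 11.2 z 0.0292 doll [ 0.608  -0.1179] 0.0053 241 ztop 0.108
red scene plinth [ 0.6406 -0.1456] [0.093 0.09 ] 11.3 z 0.0294 doll [ 0.6395 -0.1424] 0.0009 364 ztop 0.109
yellow top plinth [0.451  0.2435] [0.091 0.089] 21.9 z 0.0302 doll [0.4422 0.2114] 0.0053 168 ztop 0.11
yellow scene plinth [0.4326 0.2324] [0.134 0.093] 24.3 z 0.0302 doll [0.4534 0.2471] 0.0009 269 ztop 0.109
green top plinth [0.4364 0.0078] [0.09 0.09] 76.5 z 0.0298 doll [0.4383 0.003 ] 0.0002 35 ztop 0.108
green scene plinth [0.4367 0.0042] [0.09  0.092] 77.0 z 0.0301 doll [0.4365 0.0006] 0.001 275 ztop 0.108
blue top plinth [ 0.4502 -0.2356] [0.091 0.091] 20.6 z 0.0293 doll [ 0.4468 -0.2009] 0.0064 260 ztop 0.108
blue scene plinth [ 0.4498 -0.2387] [0.094 0.091] 20.5 z 0.0295 doll [ 0.4505 -0.2413] 0.0009 323 ztop 0.108
mat ((0.6220042705535889, 0.1479540765285492), 0.070048026740551)
big top (array([0.32918103, 0.23541806]), np.float64(0.0008036649314640134)) 0.10426126472654917
tube top (array([0.65214198, 0.006275  ]), np.float64(0.003311568863608793))
big scene (array([0.32902674, 0.23493184]), np.float64(0.001279150347086962)) 0.10261766631311597
tube scene (array([0.65043673, 0.00336834]), np.float64(0.0018273697184842857))
```

View pics/crop.png

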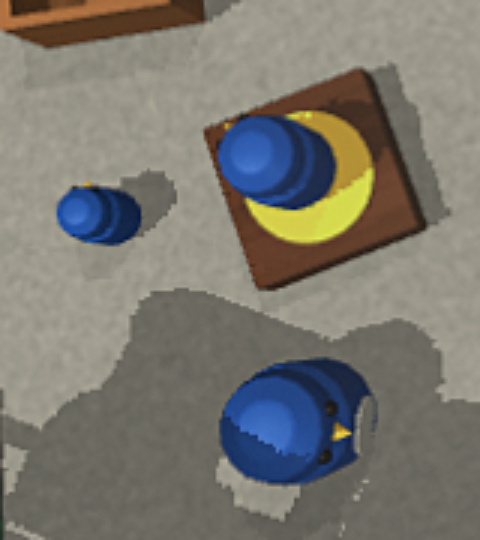

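The crop confirms the middle-sized blue doll on the yellow disc, with the small one at its left and the large one below. I start by squaring the tool to yaw π.

Call:
{"method": "carry_out", "body": {
  "motion": [
    [[0, 0, 0], -0.0193],
    [[0, 0, 0], -0.0386],
    [[0, 0, 0], -0.0578],
    [[0, 0, 0], -0.0578],
    [[0, 0, 0], -0.0578]
  ],
  "hand": -1,
  "force": 15
}}

```text
time_s: 1.6
ee_pos: [0.1957, 0.514, 0.2054]
eef_rot: [3.142, 0.0, 3.137]
force: [0.0, -0.5, 0.7]
grip_width: 0.0943
grip_force: 0.0
```

Run:
```python
from h import *
cl={n:cloud(n,np.load(n+"0.npy")) for n in("top","scene")}
for k,c in {"green":(.64,-.144),"blue":(.451,.243),"red":(.4365,.006),"yellow":(.45,-.237)}.items():
    for n,C in cl.items():
        b=slab(C,c,.032,.042,.072);print(k,n,circ(b,.022,c),len(b))
q=cv2.inRange(cv2.cvtColor(cv2.imread("pics/top0.png"),cv2.COLOR_BGR2HSV),(5,70,120),(25,255,255));q[:,:245]=0;q[:,310:]=0;q[:120]=0;q[190:]=0
c=cv2.minEnclosingCircle(cv2.findNonZero(q));print(c,at_z("top",c[0],.003))
```

```text
green top (array([ 0.64022474, -0.14007999]), np.float64(0.00036894186285294227)) 241
green scene (array([ 0.63953505, -0.1423638 ]), np.float64(0.0009292302767942369)) 364
blue top (array([0.45496587, 0.24830792]), np.float64(0.0002543542368460758)) 168
blue scene (array([0.45341097, 0.24711261]), np.float64(0.0008832880972235184)) 269
red top (array([0.43834965, 0.00299019]), np.float64(0.00016034445678743452)) 35
red scene (array([0.43648893, 0.00063464]), np.float64(0.000979616133803305)) 275
yellow top (array([ 0.45227358, -0.23887435]), np.float64(0.0003880379978705462)) 260
yellow scene (array([ 0.45053625, -0.24132668]), np.float64(0.0009364878049055181)) 323
((276.9163513183594, 157.0167236328125), 27.379976272583008) [0.62184429 0.15117515 0.003     ]
```

Call:
{"method": "carry_out", "body": {
  "motion": [
    [[-0.18, -0.16, 0], 0],
    [[-0.36, -0.32, 0], 0],
    [[-0.54, -0.48, 0], 0],
    [[-0.72, -0.64, 0], 0],
    [[-0.9, -0.8, 0], 0],
    [[-0.9, -0.8, 0], 0],
    [[-0.9, -0.8, 0], 0]
  ]
}}

```text
time_s: 2.3
ee_pos: [0.3761, 0.3534, 0.2054]
eef_rot: [3.142, -0.0, 3.136]
force: [0.6, 0.3, -0.0]
grip_width: 0.0939
grip_force: 0.0
```

Call:
{"method": "carry_out", "body": {
  "motion": [
    [[-0.2, -0.26, 0], 0],
    [[-0.39, -0.53, 0], 0],
    [[-0.39, -0.53, 0.1], 0],
    [[-0.39, -0.53, 0.25], 0],
    [[-0.39, -0.53, 0.4], 0],
    [[-0.39, -0.53, 0.4], 0],
    [[-0.39, -0.53, 0.4], 0]
  ]
}}

```text
time_s: 3.0
ee_pos: [0.4532, 0.2489, 0.1262]
eef_rot: [3.142, -0.0, -3.142]
force: [0.1, 0.4, -0.6]
grip_width: 0.094
grip_force: 0.0
```

Call:
{"method": "carry_out", "body": {
  "motion": [
    [[0, 0, 0.12], 0],
    [[0, 0, 0.24], 0],
    [[0, 0, 0.34], 0],
    [[0, 0, 0.42], 0],
    [[0, 0, 0.42], 0],
    [[0, 0, 0.42], 0]
  ]
}}

```text
time_s: 3.6
ee_pos: [0.4541, 0.2487, 0.0431]
eef_rot: [3.141, 0.002, 3.141]
force: [0.1, -0.5, 0.4]
grip_width: 0.094
grip_force: 0.0
```

Call:
{"method": "carry_out", "body": {
  "motion": [
    [[0, 0, 0], 0],
    [[0, 0, 0], 0],
    [[0, 0, 0], 0],
    [[0, 0, 0], 0],
    [[0, 0, 0], 0],
    [[0, 0, 0], 0],
    [[0, 0, 0], 0],
    [[0, 0, 0], 0],
    [[0, 0, 0], 0],
    [[0, 0, 0], 0]
  ],
  "hand": 1,
  "force": 15
}}

```text
time_s: 4.6
ee_pos: [0.4536, 0.2478, 0.0415]
eef_rot: [-3.142, 0.0, 3.141]
force: [0.7, -1.0, 0.4]
grip_width: 0.0439
grip_force: 15.0
```

Call:
{"method": "carry_out", "body": {
  "motion": [
    [[0, 0, -0.1], 0],
    [[0, 0, -0.25], 0],
    [[0, 0, -0.45], 0],
    [[0, 0, -0.65], 0],
    [[-0.14, -0.08, -0.65], 0],
    [[-0.34, -0.2, -0.65], 0],
    [[-0.56, -0.33, -0.65], 0],
    [[-0.74, -0.43, -0.65], 0],
    [[-0.84, -0.49, -0.65], 0],
    [[-0.84, -0.49, -0.65], 0],
    [[-0.84, -0.49, -0.65], 0]
  ]
}}

```text
time_s: 5.7
ee_pos: [0.6211, 0.1498, 0.1708]
eef_rot: [-3.142, -0.001, 3.141]
force: [-0.0, 0.4, -1.1]
grip_width: 0.0441
grip_force: 15.0
```

Call:
{"method": "carry_out", "body": {
  "motion": [
    [[0, 0, 0.15], 0],
    [[0, 0, 0.35], 0],
    [[0, 0, 0.53], 0],
    [[0, 0, 0.66], 0],
    [[0, 0, 0.73], 0],
    [[0, 0, 0.76], 0],
    [[0, 0, 0.775], 0],
    [[0, 0, 0.775], 0],
    [[0, 0, 0.775], 0]
  ]
}}

```text
time_s: 6.6
ee_pos: [0.622, 0.1499, 0.0177]
eef_rot: [3.141, 0.002, 3.141]
force: [-0.2, -0.1, 0.0]
grip_width: 0.0435
grip_force: 15.0
```

Call:
{"method": "carry_out", "body": {
  "motion": [
    [[0, 0, 0.005], 0],
    [[0, 0, 0.005], 0],
    [[0, 0, 0.005], 0]
  ]
}}

```text
time_s: 6.9
ee_pos: [0.6216, 0.1497, 0.0157]
eef_rot: [3.142, 0.0, 3.141]
force: [0.3, -0.3, -0.2]
grip_width: 0.0441
grip_force: 15.0
```

Call:
{"method": "carry_out", "body": {
  "motion": [
    [[0, 0, 0], 0],
    [[0, 0, 0], 0],
    [[0, 0, 0], 0],
    [[0, 0, 0], 0],
    [[0, 0, 0], 0],
    [[0, 0, 0], 0],
    [[0, 0, -0.1], 0],
    [[0, 0, -0.3], 0],
    [[0, 0, -0.5], 0],
    [[0, 0, -0.7], 0],
    [[0, 0, -0.7], 0],
    [[0, 0, -0.7], 0]
  ],
  "hand": -1
}}

```text
time_s: 8.1
ee_pos: [0.6216, 0.1498, 0.156]
eef_rot: [3.141, 0.001, 3.141]
force: [-0.2, 0.1, -0.4]
grip_width: 0.0937
grip_force: 0.0
```

Call:
{"method": "carry_out", "body": {
  "motion": [
    [[0.14, -0.16, 0], 0],
    [[0.28, -0.33, 0], 0],
    [[0.43, -0.5, 0], 0],
    [[0.57, -0.67, 0], 0],
    [[0.71, -0.83, 0], 0],
    [[0.853, -1, 0], 0],
    [[0.853, -1, 0], 0],
    [[0.853, -1, 0], 0]
  ]
}}

```text
time_s: 8.9
ee_pos: [0.4503, -0.0505, 0.1547]
eef_rot: [3.141, -0.001, 3.139]
force: [-0.4, 1.3, 0.3]
grip_width: 0.094
grip_force: 0.0
```

Call:
{"method": "carry_out", "body": {
  "motion": [
    [[0, -0.2, 0], 0],
    [[0, -0.4, 0], 0],
    [[0, -0.6, 0], 0],
    [[0, -0.8, 0], 0],
    [[0, -0.95, 0], 0],
    [[0, -0.95, 0], 0],
    [[0, -0.95, 0], 0],
    [[0, -0.95, 0.1], 0],
    [[0, -0.95, 0.2], 0],
    [[0, -0.95, 0.2], 0]
  ]
}}

```text
time_s: 9.9
ee_pos: [0.4501, -0.238, 0.1131]
eef_rot: [3.139, -0.004, -3.14]
force: [-0.6, 0.7, 0.0]
grip_width: 0.0937
grip_force: 0.0
```

Call:
{"method": "carry_out", "body": {
  "motion": [
    [[0, 0, 0.1], 0],
    [[0, 0, 0.2], 0],
    [[0, 0, 0.3], 0],
    [[0, 0, 0.37], 0],
    [[0, 0, 0.37], 0],
    [[0, 0, 0.37], 0]
  ]
}}

```text
time_s: 10.5
ee_pos: [0.4511, -0.24, 0.0422]
eef_rot: [-3.141, 0.0, 3.141]
force: [0.8, 0.8, 0.2]
grip_width: 0.094
grip_force: 0.0
```

Call:
{"method": "carry_out", "body": {
  "motion": [
    [[0, 0, 0], 0],
    [[0, 0, 0], 0],
    [[0, 0, 0], 0],
    [[0, 0, 0], 0],
    [[0, 0, 0], 0],
    [[0, 0, 0], 0],
    [[0, 0, 0], 0],
    [[0, 0, 0], 0],
    [[0, 0, 0], 0],
    [[0, 0, 0], 0]
  ],
  "hand": 1
}}

```text
time_s: 11.5
ee_pos: [0.4506, -0.2402, 0.0414]
eef_rot: [-3.142, -0.0, 3.141]
force: [-0.3, 0.4, 1.0]
grip_width: 0.0436
grip_force: 15.0
```

Call:
{"method": "carry_out", "body": {
  "motion": [
    [[0, 0, -0.1], 0],
    [[0, 0, -0.25], 0],
    [[0, 0, -0.45], 0],
    [[0, 0, -0.65], 0],
    [[0, 0.1, -0.65], 0],
    [[0, 0.25, -0.65], 0],
    [[0, 0.42, -0.65], 0],
    [[0, 0.6, -0.65], 0],
    [[0, 0.8, -0.65], 0]
  ]
}}

```text
time_s: 12.4
ee_pos: [0.4504, -0.079, 0.1714]
eef_rot: [3.142, -0.0, 3.14]
force: [0.9, 0.3, -1.2]
grip_width: 0.0435
grip_force: 15.0
```

Call:
{"method": "carry_out", "body": {
  "motion": [
    [[0, 0.2, 0], 0],
    [[0, 0.4, 0], 0],
    [[0, 0.6, 0], 0],
    [[0, 0.8, 0], 0]
  ]
}}

```text
time_s: 12.8
ee_pos: [0.4505, 0.0815, 0.1715]
eef_rot: [3.142, 0.0, 3.141]
force: [1.0, -0.3, -1.3]
grip_width: 0.0436
grip_force: 15.0
```

Call:
{"method": "carry_out", "body": {
  "motion": [
    [[0, 0.2, 0], 0],
    [[0, 0.4, 0], 0],
    [[0, 0.58, 0], 0],
    [[0, 0.72, 0], 0],
    [[0, 0.81, 0], 0],
    [[0, 0.81, 0], 0],
    [[0, 0.81, 0], 0],
    [[0, 0.81, 0.15], 0],
    [[0, 0.81, 0.35], 0],
    [[0, 0.81, 0.5], 0],
    [[0, 0.81, 0.55], 0],
    [[0, 0.81, 0.55], 0]
  ]
}}

```text
time_s: 14.0
ee_pos: [0.4507, 0.241, 0.0609]
eef_rot: [-3.141, -0.002, 3.14]
force: [1.0, 0.3, -0.9]
grip_width: 0.0437
grip_force: 15.0
```

Call:
{"method": "carry_out", "body": {
  "motion": [
    [[0, 0, 0.03], 0],
    [[0, 0, 0.06], 0],
    [[0, 0, 0.08], 0],
    [[0, 0, 0.1], 0],
    [[0, 0, 0.1], 0],
    [[0, 0, 0.1], 0],
    [[0, 0, 0.1], 0]
  ]
}}

```text
time_s: 14.7
ee_pos: [0.4509, 0.2419, 0.0415]
eef_rot: [3.142, 0.0, 3.141]
force: [-0.3, 0.0, -1.6]
grip_width: 0.0434
grip_force: 15.0
```

Call:
{"method": "carry_out", "body": {
  "motion": [
    [[0, 0, 0], 0],
    [[0, 0, 0], 0],
    [[0, 0, 0], 0],
    [[0, 0, 0], 0],
    [[0, 0, 0], 0],
    [[0, 0, 0], 0],
    [[0, 0, -0.1], 0],
    [[0, 0, -0.25], 0],
    [[0, 0, -0.45], 0],
    [[0, 0, -0.65], 0],
    [[0, 0, -0.65], 0],
    [[0, 0, -0.65], 0]
  ],
  "hand": -1
}}

```text
time_s: 15.9
ee_pos: [0.451, 0.2419, 0.1717]
eef_rot: [3.141, 0.001, 3.141]
force: [0.2, 0.4, -0.2]
grip_width: 0.0939
grip_force: 0.0
```

```bash
cat > c.py <<'E'
from h import *
import sys
cl={n:cloud(n,camera(n)[1]) for n in("top","scene")}
for a in sys.argv[1:]:
    x,y,z=map(float,a.split(","))
    for n,C in cl.items():
        b=slab(C,(x,y),.034,z+.012,z+.042); t=slab(C,(x,y),.05,z+.05,.15)
        print(a,n,circ(b,.022,(x,y)) if len(b)>5 else None,len(b),"top",t[:,2].max() if len(t) else None)
E
python3 c.py .451,.242,.03 .622,.15,.003
```

```text
.451,.242,.03 top (array([0.45245631, 0.24376454]), np.float64(0.00024905904341974104)) 73 top 0.0905765053559826
.451,.242,.03 scene (array([0.45135075, 0.24254106]), np.float64(0.0009880425728941242)) 268 top 0.108700810308275
.622,.15,.003 top (array([0.62341071, 0.15306686]), np.float64(0.0002882795098069011)) 163 top 0.08153441545215212
.622,.15,.003 scene (array([0.62162889, 0.1504481 ]), np.float64(0.000667444108996944)) 315 top 0.08149615926063047
```

Call:
{"method": "carry_out", "body": {
  "motion": [
    [[-0.2, -0.11, 0], 0],
    [[-0.42, -0.23, 0], 0],
    [[-0.64, -0.35, 0], 0],
    [[-0.855, -0.46, 0], 0],
    [[-0.855, -0.46, 0], 0],
    [[-0.855, -0.46, 0.15], 0],
    [[-0.855, -0.46, 0.3], 0],
    [[-0.855, -0.46, 0.45], 0],
    [[-0.855, -0.46, 0.6], 0],
    [[-0.855, -0.46, 0.7], 0],
    [[-0.855, -0.46, 0.775], 0],
    [[-0.855, -0.46, 0.775], 0]
  ]
}}

```text
time_s: 17.2
ee_pos: [0.6203, 0.1497, 0.0138]
eef_rot: [-3.141, -0.004, 3.141]
force: [-0.6, 0.2, -0.8]
grip_width: 0.0942
grip_force: 0.0
```

Call:
{"method": "carry_out", "body": {
  "motion": [
    [[0, 0, 0], 0],
    [[0, 0, 0], 0],
    [[0, 0, 0], 0],
    [[0, 0, 0], 0],
    [[0, 0, 0], 0],
    [[0, 0, 0], 0],
    [[0, 0, 0], 0],
    [[0, 0, 0], 0],
    [[0, 0, 0], 0],
    [[0, 0, 0], 0]
  ],
  "hand": 1
}}

```text
time_s: 18.2
ee_pos: [0.6219, 0.1497, 0.0165]
eef_rot: [-3.142, 0.0, 3.141]
force: [-1.0, -0.0, 2.3]
grip_width: 0.0435
grip_force: 15.0
```

Call:
{"method": "carry_out", "body": {
  "motion": [
    [[0, 0, -0.1], 0],
    [[0, 0, -0.25], 0],
    [[0, 0, -0.45], 0],
    [[0, 0, -0.65], 0],
    [[0, 0, -0.775], 0],
    [[0.1, -0.12, -0.775], 0],
    [[0.25, -0.3, -0.775], 0],
    [[0.4, -0.48, -0.775], 0],
    [[0.55, -0.65, -0.775], 0],
    [[0.7, -0.82, -0.775], 0],
    [[0.86, -1, -0.775], 0]
  ]
}}

```text
time_s: 19.3
ee_pos: [0.4483, -0.0511, 0.1714]
eef_rot: [-3.141, 0.0, 3.141]
force: [0.2, -1.5, -0.8]
grip_width: 0.0438
grip_force: 15.0
```

Call:
{"method": "carry_out", "body": {
  "motion": [
    [[0, -0.2, 0], 0],
    [[0, -0.4, 0], 0],
    [[0, -0.6, 0], 0],
    [[0, -0.8, 0], 0],
    [[0, -0.935, 0], 0],
    [[0, -0.935, 0], 0],
    [[0, -0.935, 0], 0],
    [[0, -0.935, 0.15], 0],
    [[0, -0.935, 0.35], 0],
    [[0, -0.935, 0.5], 0],
    [[0, -0.935, 0.54], 0],
    [[0, -0.935, 0.54], 0]
  ]
}}

```text
time_s: 20.5
ee_pos: [0.4496, -0.2363, 0.0632]
eef_rot: [3.141, -0.001, -3.141]
force: [0.4, 0.0, -0.3]
grip_width: 0.0433
grip_force: 15.0
```

Call:
{"method": "carry_out", "body": {
  "motion": [
    [[0, 0, 0.03], 0],
    [[0, 0, 0.06], 0],
    [[0, 0, 0.08], 0],
    [[0, 0, 0.1], 0],
    [[0, 0, 0.1], 0],
    [[0, 0, 0.1], 0],
    [[0, 0, 0.1], 0]
  ]
}}

```text
time_s: 21.2
ee_pos: [0.4497, -0.2372, 0.0435]
eef_rot: [-3.142, 0.0, 3.141]
force: [0.3, 0.4, -0.5]
grip_width: 0.0436
grip_force: 15.0
```

Call:
{"method": "carry_out", "body": {
  "motion": [
    [[0, 0, 0], 0],
    [[0, 0, 0], 0],
    [[0, 0, 0], 0],
    [[0, 0, 0], 0],
    [[0, 0, 0], 0],
    [[0, 0, 0], 0],
    [[0, 0, -0.1], 0],
    [[0, 0, -0.25], 0],
    [[0, 0, -0.45], 0],
    [[0, 0, -0.65], 0],
    [[0, 0.2, -0.65], 0],
    [[0, 0.4, -0.65], 0]
  ],
  "hand": -1
}}

```text
time_s: 22.4
ee_pos: [0.4497, -0.1568, 0.1744]
eef_rot: [-3.141, 0.002, 3.139]
force: [0.6, 1.1, 0.2]
grip_width: 0.0938
grip_force: 0.0
```

Call:
{"method": "carry_out", "body": {
  "motion": [
    [[0.02, 0.2, 0], 0],
    [[0.04, 0.4, 0], 0],
    [[0.06, 0.6, 0], 0],
    [[0.06, 0.795, 0], 0],
    [[0.06, 0.795, 0], 0],
    [[0.06, 0.795, 0], 0],
    [[0.06, 0.795, 0.15], 0],
    [[0.06, 0.795, 0.3], 0],
    [[0.06, 0.795, 0.3], 0]
  ]
}}

```text
time_s: 23.3
ee_pos: [0.4361, 0.0009, 0.1107]
eef_rot: [3.141, -0.006, 3.14]
force: [-0.3, -1.0, 0.2]
grip_width: 0.0939
grip_force: 0.0
```

```bash
python3 c.py .45,-.237,.03
```

```text
.45,-.237,.03 top (array([ 0.45132575, -0.23470671]), np.float64(0.0005340021447686034)) 256 top 0.10883474687525274
.45,-.237,.03 scene (array([ 0.44887758, -0.2364302 ]), np.float64(0.000848604495424222)) 317 top 0.10865097840030274
```

Call:
{"method": "carry_out", "body": {
  "motion": [
    [[0, 0, 0.1], 0],
    [[0, 0, 0.2], 0],
    [[0, 0, 0.3], 0],
    [[0, 0, 0.36], 0],
    [[0, 0, 0.36], 0],
    [[0, 0, 0.36], 0]
  ]
}}

```text
time_s: 24.0
ee_pos: [0.4385, 0.0016, 0.0425]
eef_rot: [-3.141, 0.001, 3.141]
force: [0.8, 0.1, -0.8]
grip_width: 0.094
grip_force: 0.0
```

Call:
{"method": "carry_out", "body": {
  "motion": [
    [[0, 0, 0], 0],
    [[0, 0, 0], 0],
    [[0, 0, 0], 0],
    [[0, 0, 0], 0],
    [[0, 0, 0], 0],
    [[0, 0, 0], 0],
    [[0, 0, 0], 0],
    [[0, 0, 0], 0],
    [[0, 0, 0], 0],
    [[0, 0, 0], 0]
  ],
  "hand": 1
}}

```text
time_s: 25.0
ee_pos: [0.4378, 0.0018, 0.0415]
eef_rot: [-3.142, 0.0, 3.141]
force: [0.7, -0.7, 0.5]
grip_width: 0.0439
grip_force: 15.0
```

Call:
{"method": "carry_out", "body": {
  "motion": [
    [[0, 0, -0.1], 0],
    [[0, 0, -0.25], 0],
    [[0, 0, -0.45], 0],
    [[0, 0, -0.65], 0],
    [[-0.12, 0.1, -0.65], 0],
    [[-0.28, 0.22, -0.65], 0],
    [[-0.44, 0.35, -0.65], 0],
    [[-0.6, 0.48, -0.65], 0],
    [[-0.76, 0.61, -0.65], 0],
    [[-0.87, 0.7, -0.65], 0],
    [[-0.92, 0.74, -0.65], 0],
    [[-0.92, 0.74, -0.65], 0]
  ]
}}

```text
time_s: 26.2
ee_pos: [0.6222, 0.1506, 0.1703]
eef_rot: [-3.141, -0.001, -3.141]
force: [-0.9, 0.1, -1.4]
grip_width: 0.044
grip_force: 15.0
```

Call:
{"method": "carry_out", "body": {
  "motion": [
    [[0, 0, 0.15], 0],
    [[0, 0, 0.35], 0],
    [[0, 0, 0.53], 0],
    [[0, 0, 0.66], 0],
    [[0, 0, 0.73], 0],
    [[0, 0, 0.76], 0],
    [[0, 0, 0.78], 0],
    [[0, 0, 0.78], 0],
    [[0, 0, 0.78], 0],
    [[0, 0, 0.78], 0]
  ]
}}

```text
time_s: 27.2
ee_pos: [0.6223, 0.1498, 0.0164]
eef_rot: [3.141, 0.001, 3.141]
force: [0.0, 0.5, -0.7]
grip_width: 0.0441
grip_force: 15.0
```

Call:
{"method": "carry_out", "body": {
  "motion": [
    [[0, 0, 0], 0],
    [[0, 0, 0], 0],
    [[0, 0, 0], 0],
    [[0, 0, 0], 0],
    [[0, 0, 0], 0],
    [[0, 0, 0], 0],
    [[0, 0, -0.1], 0],
    [[0, 0, -0.3], 0],
    [[0, 0, -0.5], 0],
    [[0, 0, -0.7], 0],
    [[0, 0, -0.78], 0],
    [[0, 0, -0.78], 0]
  ],
  "hand": -1
}}

```text
time_s: 28.4
ee_pos: [0.6228, 0.1499, 0.1743]
eef_rot: [3.141, 0.005, 3.141]
force: [-0.6, -0.1, 0.4]
grip_width: 0.0938
grip_force: 0.0
```

Call:
{"method": "carry_out", "body": {
  "motion": [
    [[0, -0.2, 0], 0],
    [[0, -0.4, 0], 0],
    [[-0.05, -0.6, 0], 0],
    [[-0.09, -0.75, 0], 0]
  ]
}}

```text
time_s: 28.8
ee_pos: [0.6394, -0.0025, 0.1697]
eef_rot: [-3.142, -0.002, 3.14]
force: [0.5, 0.0, -0.3]
grip_width: 0.0937
grip_force: 0.0
```

Call:
{"method": "carry_out", "body": {
  "motion": [
    [[0, -0.2, 0], 0],
    [[0, -0.4, 0], 0],
    [[0, -0.58, 0], 0],
    [[0, -0.705, 0], 0],
    [[0, -0.705, 0], 0],
    [[0, -0.705, 0], 0],
    [[0, -0.705, 0.15], 0],
    [[0, -0.705, 0.3], 0],
    [[0, -0.705, 0.3], 0]
  ]
}}

```text
time_s: 29.7
ee_pos: [0.6378, -0.1393, 0.1068]
eef_rot: [3.139, -0.007, -3.141]
force: [-1.1, -0.0, -0.7]
grip_width: 0.0939
grip_force: 0.0
```

```bash
python3 c.py .622,.15,.003 .64,-.141,.03; python3 -c "
from h import *
print(ctrl.get_obs()['ee_pos'])"
```

```text
.622,.15,.003 top (array([0.62286129, 0.1531368 ]), np.float64(0.0002714522599707234)) 171 top 0.08086411736797772
.622,.15,.003 scene (array([0.62156092, 0.15046011]), np.float64(0.000868333853616708)) 306 top 0.0813694924205336
.64,-.141,.03 top (array([ 0.64002027, -0.14028823]), np.float64(0.000323405981185599)) 124 top 0.10684197640722248
.64,-.141,.03 scene (array([ 0.6395621 , -0.14243625]), np.float64(0.000962456056549885)) 359 top 0.14987602506133219
[ 0.6398168  -0.14028135  0.11174721]
```

Commanded z is about 0.1115, so I go down 70 mm.

Call:
{"method": "carry_out", "body": {
  "motion": [
    [[0, 0, 0.1], 0],
    [[0, 0, 0.2], 0],
    [[0, 0, 0.29], 0],
    [[0, 0, 0.35], 0],
    [[0, 0, 0.35], 0],
    [[0, 0, 0.35], 0]
  ]
}}

```text
time_s: 30.4
ee_pos: [0.6403, -0.1413, 0.0428]
eef_rot: [-3.141, 0.002, 3.141]
force: [0.0, -0.0, 0.6]
grip_width: 0.0942
grip_force: 0.0
```

Call:
{"method": "carry_out", "body": {
  "motion": [
    [[0, 0, 0], 0],
    [[0, 0, 0], 0],
    [[0, 0, 0], 0],
    [[0, 0, 0], 0],
    [[0, 0, 0], 0],
    [[0, 0, 0], 0],
    [[0, 0, 0], 0],
    [[0, 0, 0], 0],
    [[0, 0, 0], 0],
    [[0, 0, 0], 0]
  ],
  "hand": 1
}}

```text
time_s: 31.4
ee_pos: [0.6397, -0.1413, 0.0415]
eef_rot: [-3.142, 0.0, 3.141]
force: [0.2, -0.1, -0.1]
grip_width: 0.0436
grip_force: 15.0
```

Call:
{"method": "carry_out", "body": {
  "motion": [
    [[0, 0, -0.1], 0],
    [[0, 0, -0.25], 0],
    [[0, 0, -0.45], 0],
    [[0, 0, -0.65], 0],
    [[0.1, 0.07, -0.65], 0],
    [[0.25, 0.18, -0.65], 0],
    [[0.42, 0.3, -0.65], 0],
    [[0.59, 0.42, -0.65], 0],
    [[0.75, 0.54, -0.65], 0],
    [[0.9, 0.65, -0.65], 0]
  ]
}}

```text
time_s: 32.4
ee_pos: [0.4582, -0.0103, 0.1714]
eef_rot: [3.142, 0.0, 3.141]
force: [0.5, -0.3, 0.4]
grip_width: 0.0435
grip_force: 15.0
```

Call:
{"method": "carry_out", "body": {
  "motion": [
    [[0.08, 0.06, 0], 0],
    [[0.116, 0.085, 0], 0],
    [[0.116, 0.085, 0], 0],
    [[0.116, 0.085, 0], 0],
    [[0.116, 0.085, 0.15], 0],
    [[0.116, 0.085, 0.35], 0],
    [[0.116, 0.085, 0.5], 0],
    [[0.116, 0.085, 0.57], 0],
    [[0.116, 0.085, 0.61], 0],
    [[0.116, 0.085, 0.648], 0],
    [[0.116, 0.085, 0.648], 0],
    [[0.116, 0.085, 0.648], 0]
  ]
}}

```text
time_s: 33.6
ee_pos: [0.437, 0.0057, 0.0423]
eef_rot: [-3.142, 0.001, 3.141]
force: [0.2, 0.4, -0.3]
grip_width: 0.0438
grip_force: 15.0
```

Call:
{"method": "carry_out", "body": {
  "motion": [
    [[0, 0, 0], 0],
    [[0, 0, 0], 0]
  ]
}}

```text
time_s: 33.8
ee_pos: [0.4368, 0.0058, 0.0423]
eef_rot: [-3.142, 0.001, 3.141]
force: [0.8, 0.5, -0.9]
grip_width: 0.0437
grip_force: 15.0
```

Next: release, lift to 0.172, then to the mat (0.622, 0.150), which is +0.185 in x and +0.144 in y.

Call:
{"method": "carry_out", "body": {
  "motion": [
    [[0, 0, 0], 0],
    [[0, 0, 0], 0],
    [[0, 0, 0], 0],
    [[0, 0, 0], 0],
    [[0, 0, 0], 0],
    [[0, 0, 0], 0],
    [[0, 0, -0.1], 0],
    [[0, 0, -0.25], 0],
    [[0, 0, -0.45], 0],
    [[0, 0, -0.65], 0],
    [[0, 0, -0.65], 0]
  ],
  "hand": -1
}}

```text
time_s: 34.9
ee_pos: [0.4385, 0.0057, 0.1765]
eef_rot: [-3.141, 0.008, 3.141]
force: [0.4, 0.1, -1.0]
grip_width: 0.094
grip_force: 0.0
```

Call:
{"method": "carry_out", "body": {
  "motion": [
    [[-0.15, 0.12, 0], 0],
    [[-0.31, 0.24, 0], 0],
    [[-0.46, 0.36, 0], 0],
    [[-0.62, 0.48, 0], 0],
    [[-0.77, 0.6, 0], 0],
    [[-0.925, 0.72, 0], 0],
    [[-0.925, 0.72, 0], 0],
    [[-0.925, 0.72, 0.15], 0],
    [[-0.925, 0.72, 0.35], 0],
    [[-0.925, 0.72, 0.35], 0]
  ]
}}

```text
time_s: 35.9
ee_pos: [0.6187, 0.1489, 0.0961]
eef_rot: [-3.14, -0.009, 3.141]
force: [0.1, -0.9, -0.9]
grip_width: 0.0942
grip_force: 0.0
```

```bash
python3 c.py .4365,.006,.03; python3 -c "
from h import *
print(ctrl.get_obs()['ee_pos'])"
```

```text
.4365,.006,.03 top (array([0.43831813, 0.00881434]), np.float64(0.00026213643435329156)) 36 top 0.10977744474892692
.4365,.006,.03 scene (array([0.4364145 , 0.00609005]), np.float64(0.0009643116700702081)) 267 top 0.10963115430915771
[0.62142344 0.14942695 0.10222419]
```

Commanded z is about 0.102, so I go down to 0.0155 (86 mm).

Call:
{"method": "carry_out", "body": {
  "motion": [
    [[0, 0, 0.1], 0],
    [[0, 0, 0.2], 0],
    [[0, 0, 0.3], 0],
    [[0, 0, 0.38], 0],
    [[0, 0, 0.43], 0],
    [[0, 0, 0.43], 0],
    [[0, 0, 0.43], 0]
  ]
}}

```text
time_s: 36.7
ee_pos: [0.6222, 0.1498, 0.0169]
eef_rot: [3.141, 0.001, 3.141]
force: [1.0, 0.2, -0.4]
grip_width: 0.0939
grip_force: 0.0
```

Call:
{"method": "carry_out", "body": {
  "motion": [
    [[0, 0, 0], 0],
    [[0, 0, 0], 0],
    [[0, 0, 0], 0],
    [[0, 0, 0], 0],
    [[0, 0, 0], 0],
    [[0, 0, 0], 0],
    [[0, 0, 0], 0],
    [[0, 0, 0], 0],
    [[0, 0, 0], 0],
    [[0, 0, 0], 0]
  ],
  "hand": 1
}}

```text
time_s: 37.7
ee_pos: [0.6217, 0.1497, 0.0159]
eef_rot: [-3.142, -0.0, 3.141]
force: [-0.1, 0.2, -0.1]
grip_width: 0.0439
grip_force: 15.0
```

Call:
{"method": "carry_out", "body": {
  "motion": [
    [[0, 0, -0.1], 0],
    [[0, 0, -0.25], 0],
    [[0, 0, -0.45], 0],
    [[0, 0, -0.65], 0],
    [[0, 0, -0.775], 0],
    [[0, -0.1, -0.775], 0],
    [[0, -0.25, -0.775], 0],
    [[-0.03, -0.42, -0.775], 0],
    [[-0.06, -0.6, -0.775], 0],
    [[-0.09, -0.8, -0.775], 0]
  ]
}}

```text
time_s: 38.7
ee_pos: [0.6396, -0.0113, 0.1708]
eef_rot: [3.142, -0.0, -3.141]
force: [0.9, 0.5, -1.2]
grip_width: 0.0442
grip_force: 15.0
```

Call:
{"method": "carry_out", "body": {
  "motion": [
    [[0, -0.2, 0], 0],
    [[0, -0.4, 0], 0],
    [[0, -0.56, 0], 0],
    [[0, -0.67, 0], 0],
    [[0, -0.67, 0], 0],
    [[0, -0.67, 0], 0],
    [[0, -0.67, 0.15], 0],
    [[0, -0.67, 0.35], 0],
    [[0, -0.67, 0.5], 0],
    [[0, -0.67, 0.54], 0],
    [[0, -0.67, 0.54], 0]
  ]
}}

```text
time_s: 39.8
ee_pos: [0.6394, -0.1433, 0.0624]
eef_rot: [3.141, -0.001, -3.141]
force: [-0.8, 0.9, -1.3]
grip_width: 0.0436
grip_force: 15.0
```

Call:
{"method": "carry_out", "body": {
  "motion": [
    [[0, 0, 0.03], 0],
    [[0, 0, 0.06], 0],
    [[0, 0, 0.08], 0],
    [[0, 0, 0.0975], 0],
    [[0, 0, 0.0975], 0],
    [[0, 0, 0.0975], 0],
    [[0, 0, 0.0975], 0]
  ]
}}

```text
time_s: 40.5
ee_pos: [0.6396, -0.1443, 0.0436]
eef_rot: [-3.142, 0.0, 3.141]
force: [-0.8, 0.0, -0.3]
grip_width: 0.0437
grip_force: 15.0
```

Call:
{"method": "carry_out", "body": {
  "motion": [
    [[0, 0, 0], 0],
    [[0, 0, 0], 0],
    [[0, 0, 0], 0],
    [[0, 0, 0], 0],
    [[0, 0, 0], 0],
    [[0, 0, 0], 0],
    [[0, 0, -0.1], 0],
    [[0, 0, -0.25], 0],
    [[0, 0, -0.45], 0],
    [[0, 0, -0.7], 0],
    [[0, 0, -0.9], 0],
    [[0, 0, -0.9], 0]
  ],
  "hand": -1
}}

```text
time_s: 41.7
ee_pos: [0.6411, -0.1447, 0.2301]
eef_rot: [-3.139, 0.009, 3.141]
force: [-0.4, -0.1, -0.3]
grip_width: 0.0944
grip_force: 0.0
```

```bash
python3 c.py .64,-.144,.03 .451,.242,.03 .4365,.006,.03 .45,-.237,.03; python3 -c "
from h import *
cv2.imwrite('pics/end.png',camera('scene')[0])"
```

```text
.64,-.144,.03 top (array([ 0.63983076, -0.14233014]), np.float64(0.0003755841881356444)) 248 top 0.10842512867820009
.64,-.144,.03 scene (array([ 0.639235  , -0.14458812]), np.float64(0.0009584601517487773)) 359 top 0.1078164955358189
.451,.242,.03 top (array([0.45255778, 0.24390982]), np.float64(0.00027796608791129824)) 176 top 0.10837901413093509
.451,.242,.03 scene (array([0.45124668, 0.24262828]), np.float64(0.0010778225625773796)) 268 top 0.10827000140312254
.4365,.006,.03 top (array([0.438337  , 0.00879832]), np.float64(0.00026781418155303645)) 35 top 0.10996379564074399
.4365,.006,.03 scene (array([0.43626919, 0.00619204]), np.float64(0.0009947699627836414)) 269 top 0.10884891638499444
.45,-.237,.03 top None 0 top None
.45,-.237,.03 scene (array([ 0.44875781, -0.23635385]), np.float64(0.0009066435434051241)) 310 top 0.10804662645907931
```

View pics/end.png

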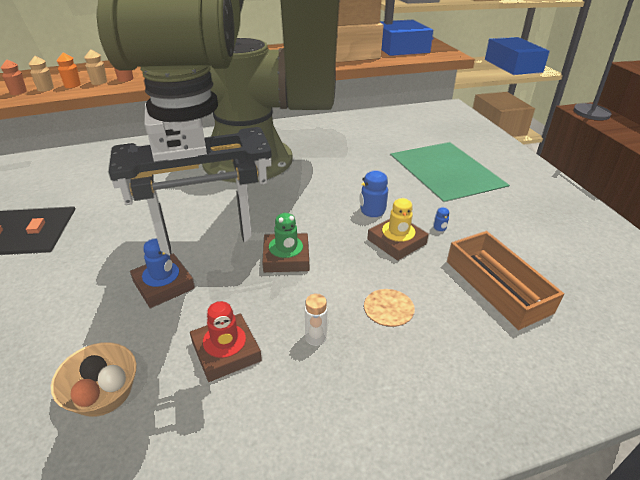

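The end picture shows all four dolls upright on their own colours: red (222,325), yellow (402,220), green (286,235) and blue (157,260). The tube is unmoved at (316,318).

```bash
python3 -c "
from h import *
print(ctrl.hand_in())"
```

```text
the job is handed in; nothing more can be done
None
```

I handed the job in at about 42 s: all four dolls stand upright and released, each measured within about 3 mm of the centre of its own plinth, and the corked tube stands where it was; the hand-in call returned no verdict.

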